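Gauge a turned hub and set the readout selector

ROBOT

A 6-joint arm with a two-finger parallel gripper is mounted at the origin on the work surface. World frame = base frame: x ahead of the robot, y to its left, z up, the work surface at z = 0. Lengths are in mm, angles in rad, forces in N, time in s.
With the tool pointing down it reaches from about 350 to 775 mm from the base axis. Payload 7.3 kg.
Tool frame: the origin (TCP) lies midway between the tips of the shut fingers; the grasp point (between the pads) lies 19 mm behind it; z points along the fingers, y is the line along which they close (so a half turn about z gives the same grasp; the last joint's range is limited). The gripper opens to 92 mm and grips with 3 to 60 N. Pads are 19 mm wide; open, the fingers measure 130 mm over their backs; the gripper's body (75 mm by 190 mm) begins 47 mm behind the grasp point.
Start: joints at [-1.28, 0.342, 1.524, -0, 1.275, -0.146], TCP at [222.121, -475.718, 226.741] pointing down, gripper open.
Joint ranges: [-2.53, 2.53], [-0.77, 2.02], [0.04, 2.7], [-1, 4.14], [0.28, 2.66], [-3.11, 3.11]. Speed limits (rad/s): [2.57, 2.57, 3.14, 3.14, 3.14, 3.14].

INTERFACE

Orientations are given as [roll, pitch, yaw] about the fixed x, y, z axes, in that order (R = Rz(yaw) Ry(pitch) Rx(roll)).
In Python, from plant import bot gives the robot as it stands.
- The arm moves only by the tool servo_tool, never from a script. Its argument "deltas" is a list of rows, each a list of 2 entries, a list of its own where there are three numbers: the shift along the tool's x, y, z in m, then the turn, a rotation vector about the tool's x, y, z in degrees. A call has 1 to 20 rows; each row shifts and turns the commanded pose from where the row before left it, along the tool's axes as they then stand; what a row does not reach is not made up. A row lasts 1/8 s, in which the tool goes at most 62.5 mm and 10.7 degrees, less where a joint would pass 70% of its speed; a pose out of reach is approached as far as the arm can. A call with a gripper value outside its range is refused whole. "fingers" is the opening, from 0 (shut) to 1 (fully open), set as the call begins (left out, the last holds). The fingers move at their own pace and stop on an object; the grip force is fixed at half the most. Time passes only in rows, so rows that do not move let the fingers close. It gives the time, the measured TCP pose, the force, the opening and the grip force at its end, in the units of the state.
- bot.get_obs(): the state, without advancing time (a new reading comes with each control period).
- bot.capture(name): name is "scene" or "top"; returns the picture (420x560x3 uint8, red, green, blue); there is no depth.
- bot.camera_model(name): a dict with "mtx" (3x3 intrinsics, pixels), "xyz" and "rotation" of the camera in the world. Camera axes: x right, y down, z forward; pixel columns grow to the right and rows downward; lengths in mm; the calibration is good to about 2 mm. A picture is of the moment at which its call begins. camera_model takes no time and is no camera call.
- bot.close_job(): hands the job in; it is judged then, once.
The state is a dict: "time": time; "joint_positions": joint angles; "dq": joint speeds; "tau": joint torques, N m; "tool_pos": TCP position; "tcp_rot": TCP orientation; "contact_force": force on the tool from outside, world axes, zero at the start; "moment": the same for the moment, N m; "grip_width": finger opening in mm; "finger_force": force on a finger pad.
Only numpy, scipy, OpenCV 4.12 (cv2) and the standard library are available. Lean on these libraries where they do the work, as an engineer would, in place of code of your own. Each camera call takes 0.05 s, during which the arm holds its last target. There are 200 camera calls.

TASK

Measure the small steel hub that stands on the bench gauge: slide the gauge's jaw against it until the hub presses the sprung anvil in so far that the black cross-line on the anvil's pointer stands between the two white lines on the anvil housing, never driving the anvil to its stop, and leave it clamped so. Then turn the black selector on the readout console to the click position marked with three dots. The hub stays standing on the gauge and the other things on the table stay where they are.

Things in the scene. Friction and masses are not known exactly. Their poses are not given: they have to be found in the camera images.
- gauge: bench gauge, fixed to the table: steel bed 70 mm (x) by 350 mm (y), top face 30 mm above the table, with the anvil housing (60 x 45 mm, top at 84 mm) standing on its +y end. Origin at the centre of the bed's underside; y runs along the bed from the jaw towards the anvil, z up
- jaw (a joint): travel of the sliding aluminium jaw along the bed's +y, m, 0 to 0.15; at value q its flat front face lies at y = -0.060 + q in the gauge frame. It is stiff (8 N to slide) and stays where it is left. It is best pushed from behind
- jaw_back (a point): centre of the jaw's flat vertical back face (56 mm wide; the block reaches from 31 mm to 86 mm above the table, with a 12 mm screw head on top and 82 mm wide feet below 45 mm), 65 mm above the table; pushing it along the gauge's +y closes the jaw. The jaw is 30 mm thick; at least 80 mm of bare bed lie behind it
- anvil (a joint): how far the sprung anvil is pressed in along the gauge's +y, m: 0 free, 0.014 at its stop; spring 500 N/m. Between 0.003 and 0.010 its black cross-line stands between the two white lines on the housing. Above 0.0125 counts as driven to its stop
- anvil_face (a point): centre of the anvil's flat face (44 mm wide, from 32 to 84 mm above the table), which looks towards the jaw; free, it lies at y = 0.100 in the gauge frame; 50 mm above the table
- hub: small stepped steel hub standing loose on the gauge bed between jaw and anvil: lower part 40 mm across and 30 mm tall, upper part 28 mm across, 46 mm tall in all, about 0.25 kg. Origin at the centre of its underside, z up
- console: readout console, fixed: grey box 200 mm (x) by 180 mm (y) by 50 mm tall, display on the +x half, selector on the axis x = -0.025, y = 0 of its frame. Origin at the centre of its underside
- selector (a joint): angle of the selector, rad, growing clockwise seen from above; 0 to 2.136. Its pointer arm points at angle (1.068 - value) counter-clockwise from the console's +x. It clicks into 0.126 (one dot), 0.754 (two dots), 1.382 (three dots) and 2.011 (four dots); springs back to the nearest click when let go; up to about 0.1 N m to pass between clicks
- selector_axis (a point): on the selector's turning axis (vertical) at the top of its hub, 84 mm above the table; hub 36 mm across, 28 mm tall
- selector_tip (a point): outer end of the selector's black pointer arm, at its top, 48 mm from the axis; the arm is 12 mm wide, stands out 30 mm beyond the hub, and reaches from 60 mm to 84 mm above the table (10 mm clear of the console's top)
- mark3 (a point): middle of the three black dots (7 mm each) printed on the console's top, 66 mm from the selector's axis, 50 mm above the table
- bronze_ring: bystander: bronze ring lying flat, 100 mm across, bore 80 mm, 30 mm tall; origin at the centre of its underside
- big_hub: bystander: large stepped steel hub, 64 mm across, 50 mm tall; origin at the centre of its underside
- spare_hub: bystander: spare stepped steel hub on the table, 48 mm across, 36 mm tall; origin at the centre of its underside
- die_block: bystander: heavy dark drilled die block, 90 x 140 x 55 mm; origin at the centre of its underside
- hex_spanner: bystander: steel spanner lying flat, about 180 mm long; origin at its middle on the table
Not all that is in view belongs to the job. Leave any brown look-alike of the hub alone.

How it is judged (in metres and radians):
On the way, in this order (a step that is already met when the one before it is completed fails the run):
1. the jaw clamps the hub against the anvil, whose cross-line stands between the two lines (value of joint anvil between 0.003 and 0.01 m and contact force between jaw and hub above 0.5 N and contact force between hub and anvil above 0.5 N), for 0.2 s.
2. the selector stands at the three dots (value of joint selector between 1.282 and 1.482 rad), for 0.2 s.
At the end, for the whole second after the job is handed in: The hub stands upright (within 0.1 rad), at rest, clamped between jaw and anvil (over 0.5 N on each) with the anvil pressed in 3 to 10 mm, and the selector rests within 0.1 rad of the three-dot position (all of step 1 and all of step 2 and angle between hub's own z axis and vertical below 0.1 rad and linear speed of hub below 0.01 m/s and velocity of joint selector between -0.1 and 0.1 rad/s); the robot touches nothing.
It fails at once if the anvil is driven to its stop (value of joint anvil above 0.0125 m).
It fails at once if the hub is tipped over or taken off the gauge (angle between hub's own z axis and vertical above 0.5 rad or z of hub in the frame of gauge above 0.06 m or z of hub in the frame of gauge below 0.015 m).
It fails at once if a bystander is pushed more than 20 mm (distance of any of bronze_ring, big_hub, spare_hub, die_block, hex_spanner from where it was at the start of the episode above 0.02 m).
It also fails if it takes over 54 s, if anything falls off the work surface, if the arm or the gripper's body presses on something with over 40 N, if the wrist force passes 120 N, or if a joint passes its speed limit or range.

## Working session

There is one attempt and no reset: what is moved stays moved. The work goes in short steps, Python scripts to look and compute and a tool call to move; the robot and the scene stay as the last step left them, time stands still between calls to the robot, and variables do not carry over. Pictures are saved under pics/ and viewed, at most 10 in all, crops included, and the job is handed in when it is done.

Besides the shell and the picture viewer there is one more tool, called after ">>>" in YAML: its name, and indented under it one key for each argument. servo_tool: Moves the arm, as the interface text tells. Its arguments: {"type":"object","properties":{"deltas":{"type":"array"},"fingers":{"type":"number"}},"required":["deltas"]}

```bash
ls; mkdir -p pics; python3 - <<'E'
from plant import bot
import cv2,numpy as np
for n in("scene","top"):
    im=bot.capture(n); cv2.imwrite(f"pics/{n}0.png",im[:,:,::-1]); m=bot.camera_model(n); print(n,{k:np.round(v,3).tolist() for k,v in m.items()})
print(bot.get_obs())
E
```

```text
pics
scene {'mtx': [[545.064, 0.0, 285.441], [0.0, 545.064, 208.068], [0.0, 0.0, 1.0]], 'xyz': [1373.338, 882.681, 1247.442], 'rotation': [-2.365, -0.004, 2.364]}
top {'mtx': [[476.127, 0.0, 282.207], [0.0, 476.127, 206.132], [0.0, 0.0, 1.0]], 'xyz': [303.371, 47.941, 1355.648], 'rotation': [-2.934, 0.0, -1.537]}
{'time': 0.1, 'joint_positions': array([-1.28001678e+00,  3.42626642e-01,  1.52491419e+00,  1.02781247e-05,
        1.27536893e+00, -1.46014717e-01]), 'dq': array([ 0.00102518, -0.00067765, -0.0020768 , -0.0008135 , -0.00080501,
        0.0010664 ]), 'tau': array([ 1.47219900e-03, -4.32004631e+01, -2.44694942e+01,  7.18763075e-02,
        5.25838626e-02, -4.79435892e-05]), 'tool_pos': array([ 222.00900987, -475.36275567,  226.13070078]), 'tcp_rot': array([-3.14029099e+00, -2.01359221e-04,  4.36791139e-01]), 'contact_force': array([0.08307359, 0.65724482, 0.28946601]), 'moment': array([ 0.00137472, -0.05616849,  0.00154046]), 'finger_force': 0.0, 'grip_width': 91.78231743691032}
```

View pics/scene0.png

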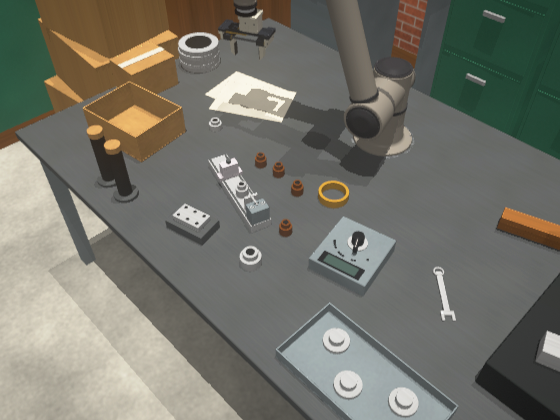

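View pics/top0.png

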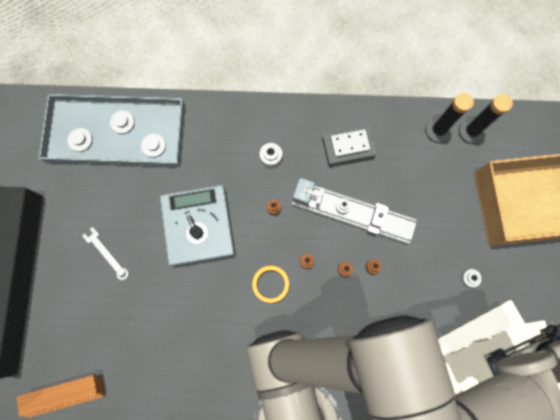

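The scene view shows the gauge (about 240,190), with the hub on it at (241,187), and the console at (353,253). In the top view the gauge runs from (300,190) at the anvil end to (415,230), and the console is at (197,225).

Things that could be taken for the hub (top view pixels):
- the grey hub on the gauge bed (343,206)
- big hub (270,153)
- spare hub (473,278)
- brown look-alikes (273,206), (307,260), (345,268), (374,266)
- hubs in the tray (80,140), (121,121), (152,145)

I choose the grey one on the bed and check it in one crop.

```bash
cat > h.py <<'E'
import cv2,numpy as np
from scipy.spatial.transform import Rotation as R
from plant import bot
def cam(n):
    m=bot.camera_model(n); return np.array(m["mtx"]),np.array(m["xyz"],float),R.from_euler("xyz",m["rotation"]).as_matrix()
def ray(n,p):
    K,c,r=cam(n); return c,r@np.linalg.solve(K,[p[0],p[1],1.])
def plane(n,p,z):
    c,d=ray(n,p); return c+d*(z-c[2])/d[2]
def two(p,q): # scene pixel, top pixel
    (a,u),(b,v)=ray("scene",p),ray("top",q)
    s,t=np.linalg.lstsq(np.c_[u,-v],b-a,rcond=None)[0]; x,y=a+s*u,b+t*v
    return (x+y)/2,np.linalg.norm(x-y)
def proj(n,X):
    K,c,r=cam(n); q=K@(r.T@(np.array(X,float)-c)); return q[:2]/q[2]
E
python3 - <<'E'
from h import *
s=cv2.imread("pics/scene0.png");t=cv2.imread("pics/top0.png")
def c(im,x,y,w,h): return cv2.resize(im[y:y+h,x:x+w],(400,300),interpolation=cv2.INTER_CUBIC)
# 4 tiles
m=np.vstack([np.hstack([c(t,286,165,136,102),c(t,145,178,104,78)]),np.hstack([c(s,190,150,104,78),c(s,300,212,104,78)])])
cv2.imwrite("pics/mos0.png",m)
print(plane("top",(343,206),76),plane("scene",(241,187),76))
E
```

```text
[ 578.50362576 -109.29654792   76.        ] [597.49233113 -97.43845422  76.        ]
```

View pics/mos0.png

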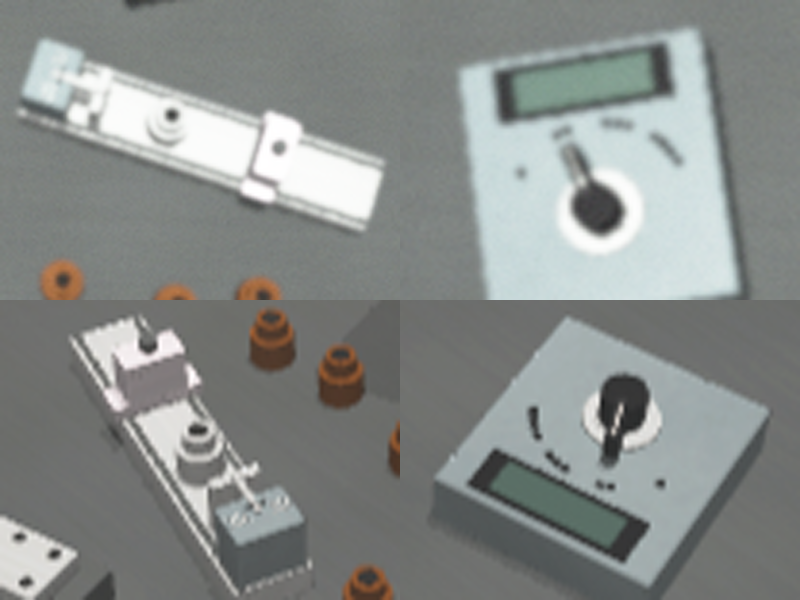

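The crop confirms the grey stepped hub on the bed, at about (344,204) in the top view and (242,184) in the scene view. The brown ones stand off the bed. The selector points at two dots, and three dots is the next click clockwise.

```bash
python3 - <<'E'
from h import *
np.set_printoptions(precision=1,suppress=True)
P={"hub":((242.3,183.8),(344.5,204.1)),"screw":((228.5,160.9),(381.2,215)),
"bedA":((208.7,159.1),(416.6,219.4)) ,"bedB":((226.4,154.7),(409.1,243.9)),
"selhub":((358.5,235.4),(197,232.1)),"seltip":((354.9,250.5),(189.2,216.5)),
"m3":((339.8,253.5),(201.4,210.2)),"c-x-yR":((342.9,216.7),(233.4,253.9)) ,"c+xR":((309.1,258.8),(223,185.3)),"c+xL":((365,286.1),(160.6,195.7))}
for k,(a,b) in P.items(): print(k,*two(a,b))
# masks, top
t=cv2.imread("pics/top0.png"); hsv=cv2.cvtColor(t,cv2.COLOR_BGR2HSV)
def rect(mask,box,z,nm):
    m=np.zeros(mask.shape,np.uint8); x,y,w,h=box; m[y:y+h,x:x+w]=mask[y:y+h,x:x+w]
    m=cv2.morphologyEx(m,cv2.MORPH_CLOSE,np.ones((5,5)))
    c=max(cv2.findContours(m,0,2)[0],key=cv2.contourArea); b=cv2.boxPoints(cv2.minAreaRect(c))
    q=np.array([plane("top",p,z) for p in b]); print(nm,b.tolist()); print(q,q.mean(0),np.linalg.norm(np.diff(q,axis=0),axis=1), np.degrees(np.arctan2(*(q[1]-q[0])[1::-1])))
rect((hsv[...,2]>125).astype(np.uint8),(150,175,95,100),50,"console")
rect((hsv[...,2]>125).astype(np.uint8),(286,170,140,85),30,"gauge")
E
```

```text
hub [ 583.2 -111.8   71.7] 5.337241981185252
screw [ 553.5 -210.3   88.2] 2.8515129618204123
bedA [ 555.  -321.2   29.8] 5.139532784124321
bedB [ 487.9 -303.6   19.5] 0.6795299689769908
selhub [491.2 288.6  75.6] 5.2362771005227975
seltip [535.4 314.3  66.9] 4.234820805298894
m3 [559.4 283.7  47.3] 0.2323314512770352
c-x-yR [439.7 189.2  40.9] 2.798266846955201
c+xR [633.5 230.3  40.6] 4.666250177023243
c+xL [596.3 404.4  44.5] 4.712780595108295
console [[149.99996948242188, 273.9999694824219], [149.99996948242188, 174.99996948242188], [243.99996948242188, 174.99996948242188], [243.99996948242188, 273.9999694824219]]
[[377.3 410.9  50. ]
 [655.7 436.3  50. ]
 [664.7 169.3  50. ]
 [385.9 155.3  50. ]] [520.9 293.   50. ] [279.6 267.1 279.1] 5.203366635919967
gauge [[286.0, 170.0], [425.0, 170.0], [425.0, 254.0], [286.0, 254.0]]
[[ 689.3   50.5   30. ]
 [ 702.8 -351.1   30. ]
 [ 459.4 -344.3   30. ]
 [ 446.3   42.8   30. ]] [ 574.4 -150.5   30. ] [401.9 243.5 387.2] -88.07733384895269
```

```bash
python3 - <<'E'
from h import *
np.set_printoptions(precision=1,suppress=True)
def rect(n,box,z,nm):
    t=cv2.imread(f"pics/{n}0.png",0)
    x,y,w,h=box; th,m0=cv2.threshold(t[y:y+h,x:x+w],0,255,cv2.THRESH_OTSU)
    m=cv2.morphologyEx(m0,cv2.MORPH_CLOSE,np.ones((7,7)))
    c=max(cv2.findContours(m,0,2)[0],key=cv2.contourArea)
    for e in (2,): b=cv2.approxPolyDP(cv2.convexHull(c),4,True)[:,0]+[x,y] if n=="scene" else cv2.boxPoints(cv2.minAreaRect(c))+[x,y]
    q=np.array([plane(n,p,z) for p in b]); q=np.vstack([q,q[:1]]); d=np.diff(q,axis=0)
    print(n,nm,th,b.tolist()); print(q[:-1],q[:-1].mean(0),np.linalg.norm(d,axis=1),np.degrees(np.arctan2(d[:,1],d[:,0])))
rect("top",(155,180,85,90),50,"console")
rect("top",(286,172,134,78),30,"gauge")
for k,z,p,q in [("hub",76,(344.5,204.1),(242.3,183.8)),("screw",92,(381.2,215),(228.5,160.9)),("sel",84,(197,232.1),(358.5,235.4)),("tip",84,(189.2,216.5),(354.9,250.5)),("m3",50,(201.4,210.2),(339.8,253.5)),
 ("bedA",30,(416.6,219.4),(208.7,159.1)),("bedB",30,(409.1,243.9),(226.4,154.7)),("c1",50,(233.4,253.9),(342.9,216.7)),("c2",50,(223,185.3),(309.1,258.8)),("c3",50,(160.6,195.7),(365,286.1))]: print(k,plane("top",p,z),plane("scene",q,z))
E
```

```text
top console 169.0 [[157.45946311950684, 195.7567596435547], [221.8378448486328, 185.0270233154297], [233.21622467041016, 253.29729461669922], [168.8378448486328, 264.0270309448242]]
[[596.  409.8  50. ]
 [633.2 230.5  50. ]
 [441.2 187.7  50. ]
 [406.  361.9  50. ]] [519.1 297.5  50. ] [183.1 196.7 177.7 196. ] [ -78.3 -167.4  101.4   14.1]
top gauge 178.0 [[290.5, 204.49999237060547], [299.8000030517578, 176.5999984741211], [418.59999084472656, 216.1999969482422], [409.29998779296875, 244.09999084472656]]
[[ 587.7   34.5   30. ]
 [ 670.9   10.2   30. ]
 [ 566.1 -329.2   30. ]
 [ 485.6 -301.1   30. ]] [ 577.6 -146.4   30. ] [ 86.6 355.1  85.1 350.8] [ -16.3 -107.2  160.8   73.1]
hub [ 584.  -113.4   76. ] [ 584.9 -105.6   76. ]
screw [ 553.7 -210.6   92. ] [ 555.6 -205.3   92. ]
sel [491.5 284.9  84. ] [495.9 294.8  84. ]
tip [533.6 309.1  84. ] [546.2 324.1  84. ]
m3 [558.8 283.3  50. ] [561.3 285.   50. ]
bedA [ 556.6 -323.3   30. ] [ 554.2 -318.3   30. ]
bedB [ 486.2 -300.6   30. ] [ 495.5 -293.9   30. ]
c1 [439.6 187.1  50. ] [445.9 195.5  50. ]
c2 [632.6 227.2  50. ] [637.9 237.2  50. ]
c3 [596.5 401.   50. ] [598.4 408.4  50. ]
```

Measurements agree between the views to within a few mm. The gauge's y axis lies at about 73° in the world, with its centre near (574,-142). The jaw's back is at about y = -84, the hub at y ≈ 33, and the console centre is near (521,300). I'll move to a point behind the jaw.

>>> servo_tool:
  deltas:
    - [[0.038,-0.0064,0.0075],[0,0,0]]
    - [[0.038,-0.0064,0.0075],[0,0,0]]
    - [[0.038,-0.0064,0.0075],[0,0,0]]
    - [[0.038,-0.0064,0.0075],[0,0,0]]
    - [[0.038,-0.0064,0.0075],[0,0,0]]
    - [[0.038,-0.0064,0.0075],[0,0,0]]
    - [[0.038,-0.0064,0.0075],[0,0,0]]
    - [[0.038,-0.0064,0.0075],[0,0,0]]
    - [[0.038,-0.0064,0.0075],[0,0,0]]
    - [[0.038,-0.0064,0.0075],[0,0,0]]
    - [[0,0,0],[0,0,-8]]
    - [[0,0,0],[0,0,-8]]
    - [[0,0,0],[0,0,-8]]
    - [[0,0,0],[0,0,-8]]
    - [[0,0,0],[0,0,-8]]
    - [[0,0,0],[0,0,-8]]
    - [[0,0,0],[0,0,0]]
    - [[0,0,0],[0,0,0]]
  fingers: 0

```text
time: 2.35
tool_pos: [539.3, -256.9, 151.5]
tcp_rot: [-3.141, -0.0, 1.272]
contact_force: [-0.3, -0.7, -0.1]
grip_width: 0.5
finger_force: 0.0
```

>>> servo_tool:
  deltas:
    - [[0,0,0.02],[0,0,0]]
    - [[0,0,0.02],[0,0,0]]
    - [[0,0,0.02],[0,0,0]]
    - [[0,0,0.02],[0,0,0]]
    - [[0,0,0.015],[0,0,0]]
    - [[0,0,0.003],[0,0,0]]
    - [[0,0,0],[0,0,0]]

```text
time: 3.22
tool_pos: [539.6, -257.1, 54.0]
tcp_rot: [3.141, 0.0, 1.274]
contact_force: [-0.7, -0.3, 1.0]
grip_width: 0.6
finger_force: 0.0
```

```bash
cat > look.py <<'E'
import sys
from h import *
# look.py tag tx ty sx sy : crops of both views
tag,*v=sys.argv[1:]; v=list(map(int,v)); o=[]
for n,(x,y) in (("top",v[:2]),("scene",v[2:])):
    im=bot.capture(n)[:,:,::-1].copy(); cv2.imwrite(f"pics/{n}_{tag}.png",im)
    o.append(cv2.resize(im[y:y+120,x:x+80],(400,600),interpolation=cv2.INTER_CUBIC))
cv2.imwrite(f"pics/m_{tag}.png",np.hstack(o))
p=bot.get_obs()["tool_pos"]; print(p,proj("top",p),proj("scene",p))
E
python3 look.py a 345 170 200 110
```

```text
[ 539.83968755 -257.28173347   54.51882256] [395.34413152 222.99520735] [222.80748199 160.04083616]
```

View pics/m_a.png

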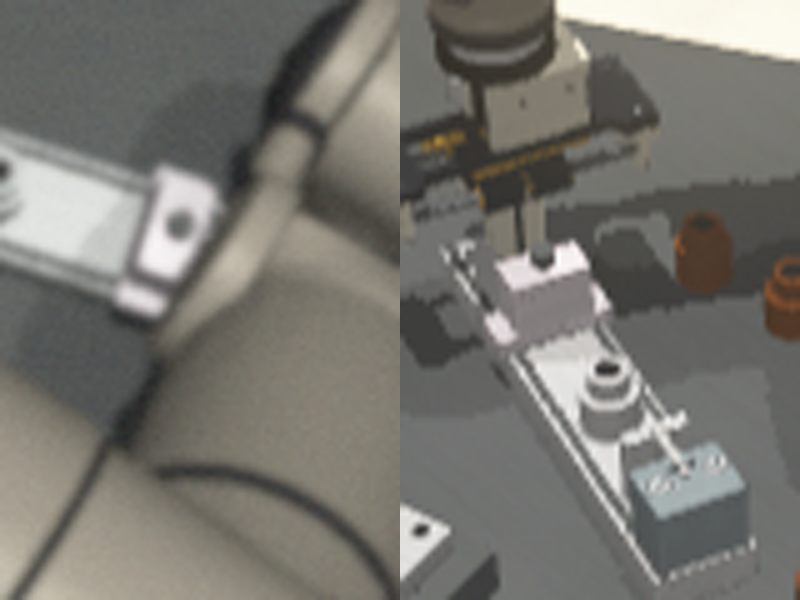

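The fingers stand behind the jaw, in line with the bed (about (514,215) in the crop), and the jaw is still untouched. I'll start pushing.

>>> servo_tool:
  deltas:
    - [[0.005,0,0],[0,0,0]]
    - [[0.005,0,0],[0,0,0]]
    - [[0.005,0,0],[0,0,0]]
    - [[0.005,0,0],[0,0,0]]
    - [[0.004,0,0],[0,0,0]]
    - [[0.003,0,0],[0,0,0]]
    - [[0.003,0,0],[0,0,0]]
    - [[0.003,0,0],[0,0,0]]
    - [[0.003,0,0],[0,0,0]]
    - [[0,0,0],[0,0,0]]

```text
time: 4.58
tool_pos: [549.5, -224.0, 53.7]
tcp_rot: [3.141, 0.002, 1.274]
contact_force: [-2.3, -5.4, -0.3]
grip_width: 0.5
finger_force: 3.2
```

>>> servo_tool:
  deltas:
    - [[0.005,0,0],[0,0,0]]
    - [[0.005,0,0],[0,0,0]]
    - [[0.005,0,0],[0,0,0]]
    - [[0.005,0,0],[0,0,0]]
    - [[0.005,0,0],[0,0,0]]
    - [[0.005,0,0],[0,0,0]]
    - [[0.005,0,0],[0,0,0]]
    - [[0.005,0,0],[0,0,0]]
    - [[0.005,0,0],[0,0,0]]
    - [[0.005,0,0],[0,0,0]]
    - [[0.005,0,0],[0,0,0]]
    - [[0.005,0,0],[0,0,0]]
    - [[0.005,0,0],[0,0,0]]
    - [[0.005,0,0],[0,0,0]]
    - [[0.005,0,0],[0,0,0]]
    - [[0.005,0,0],[0,0,0]]
    - [[0.005,0,0],[0,0,0]]
    - [[0.004,0,0],[0,0,0]]
    - [[0.002,0,0],[0,0,0]]
    - [[0,0,0],[0,0,0]]

```text
time: 7.08
tool_pos: [576.1, -137.6, 53.8]
tcp_rot: [3.141, 0.003, 1.274]
contact_force: [-2.3, -8.7, -0.2]
grip_width: 0.3
finger_force: 4.4
```

```bash
python3 - <<'E'
from h import *
o=[]
for n,x,y,w,h in(("top",275,165,100,75),("scene",200,130,80,110)):
    im=bot.capture(n)[:,:,::-1].copy(); cv2.imwrite(f"pics/{n}_b.png",im)
    o.append(cv2.resize(im[y:y+h,x:x+w],(400,int(400*h/w)),interpolation=cv2.INTER_CUBIC))
o[0]=np.pad(o[0],((0,250),(0,0),(0,0)))
cv2.imwrite("pics/m_b.png",np.hstack(o))
E
```

```text
(no output)
```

View pics/m_b.png

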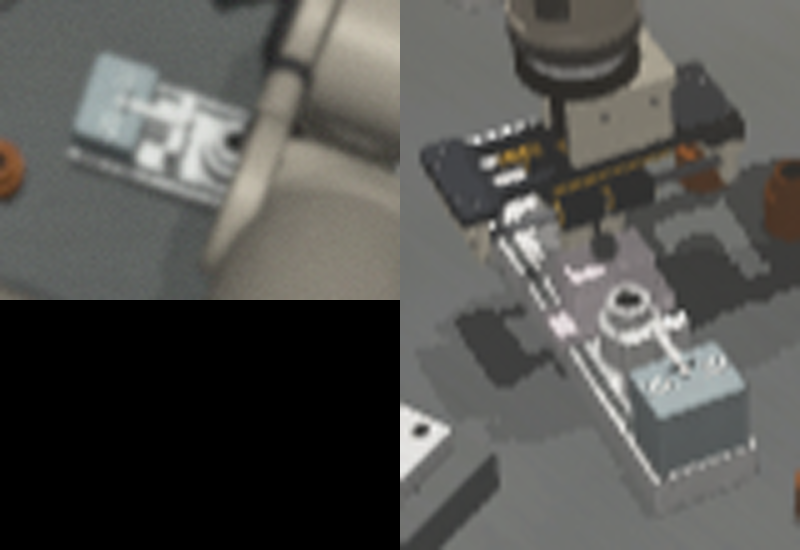

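The hub now touches the jaw, standing at crop pixel (628,298), and the anvil looks free. I'll work out how far is left from the hub's pixel shift and the anvil face.

```bash
python3 - <<'E'
from h import *
u=np.array([.292,.956,0])
def hub(f,g,tag):
    im=cv2.imread(f,0)
    x0,y0=g; p=im[y0-6:y0+7,x0-6:x0+7].astype(float); w=np.clip(90-p,0,None); yy,xx=np.mgrid[-6:7,-6:7]
    q=(x0+(w*xx).sum()/w.sum(),y0+(w*yy).sum()/w.sum()); X=plane("scene",q,76); print(tag,q,X,X@u); return X
a=hub("pics/scene0.png",(242,184),"0"); b=hub("pics/scene_a.png",(242,184),"a"); c=hub("pics/scene_b.png",(246,190),"b")
print((c-a)@u)
# housing top (z=84) front edge corners, scene mos0 pixels
for q in ((216,515),(296,487),(306,522),(222,558)): X=plane("scene",(190+q[0]/3.846,150+(q[1]-300)/3.846),84); print(X,X@u)
E
```

```text
0 (np.float64(240.98907103825135), np.float64(183.45355191256832)) [ 586.75948238 -109.71844458   76.        ] 66.44293583935598
a (np.float64(240.9837837837838), np.float64(183.45405405405404)) [ 586.77293374 -109.72832986   76.        ] 66.43741330727669
b (np.float64(245.79296875), np.float64(189.08203125)) [593.05133568 -79.88328987  76.        ] 96.80256490089377
30.35962906153779
[646.33872574 -17.67609358  84.        ] 171.8325624527382
[580.31836371   3.21626096  84.        ] 172.52770768212278
[601.34280012  36.98806766  84.        ] 210.9526903200649
[673.86805364  20.17119796  84.        ] 216.0531369170338
```

About 29 mm is left to mid-window, with first anvil contact at about 23 mm. I'll go 20 mm slowly, then look.

>>> servo_tool:
  deltas:
    - [[0.003,0,0],[0,0,0]]
    - [[0.003,0,0],[0,0,0]]
    - [[0.003,0,0],[0,0,0]]
    - [[0.003,0,0],[0,0,0]]
    - [[0.003,0,0],[0,0,0]]
    - [[0.002,0,0],[0,0,0]]
    - [[0.002,0,0],[0,0,0]]
    - [[0.001,0,0],[0,0,0]]
    - [[0,0,0],[0,0,0]]

```text
time: 8.3
tool_pos: [581.7, -119.3, 53.8]
tcp_rot: [3.141, 0.004, 1.274]
contact_force: [-4.0, -12.3, -0.3]
grip_width: 0.1
finger_force: 6.1
```

```bash
cat > c.py <<'E'
import sys
from h import *
o=[];tag=sys.argv[1]
for n,x,y,w,h in(("top",280,172,68,48),("scene",225,170,60,60)):
    im=np.mean([bot.capture(n)[:,:,::-1].astype(float) for _ in range(2)],0).astype(np.uint8); cv2.imwrite(f"pics/{n}_{tag}.png",im)
    o.append(cv2.resize(im[y:y+h,x:x+w],(400,int(400*h/w)),interpolation=cv2.INTER_CUBIC))
o[0]=np.pad(o[0],((0,400-o[0].shape[0]),(0,0),(0,0)))
cv2.imwrite(f"pics/m_{tag}.png",np.hstack(o))
s=bot.get_obs();print(s["tool_pos"],s["contact_force"])
E
python3 c.py c
```

```text
[ 581.66809908 -119.23319148   53.7554806 ] [ -3.82301242 -11.56811976   0.27545934]
```

View pics/m_c.png

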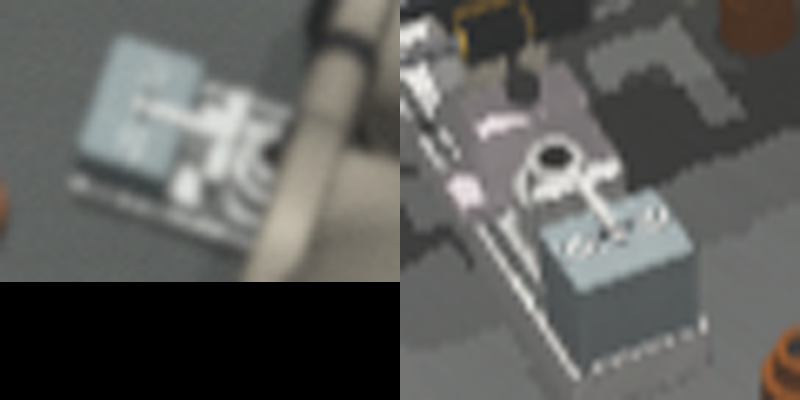

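Force has risen by about 3 N, so the anvil may be moving already. I'll compare the same housing window before and after.

```bash
python3 - <<'E'
from h import *
o=[cv2.resize(cv2.imread(f"pics/scene_{t}.png")[182:222,238:276],(380,400),interpolation=cv2.INTER_LANCZOS4) for t in "bc"]
cv2.imwrite("pics/cmp.png",np.hstack(o))
a,b,c=[cv2.imread(f"pics/{t}.png",0)[182:222,238:276].astype(int) for t in("scene0","scene_b","scene_c")]
print(np.abs(a-b).mean(1).astype(int)); print(np.abs(c-b).mean(1).astype(int))
u=np.array([.292,.956,0])
im=cv2.imread("pics/scene_c.png",0); x0,y0=248,193; p=im[y0-4:y0+5,x0-5:x0+6].astype(float); w=np.clip(90-p,0,None); yy,xx=np.mgrid[-4:5,-5:6]
q=(x0+(w*xx).sum()/w.sum(),y0+(w*yy).sum()/w.sum()); print(q,plane("scene",q,76)@u)
E
```

```text
[39 42 44 41 44 39 40 49 47 34 33 26 20 16 14 12 11 16 17 16 14 11  8  5
  5  4  4  4  3  3  3  3  2  2  2  2  2  3  3  3]
[17 19 20 15 10 16 19 20 21 19 28 33 33 29 26 21 20 18  8  8 11  8 11 11
  7  3  4  3  2  2  1  0  0  0  1  1  1  0  0  0]
(np.float64(247.67957746478874), np.float64(193.05985915492957)) 115.73684852812077
```

View pics/cmp.png

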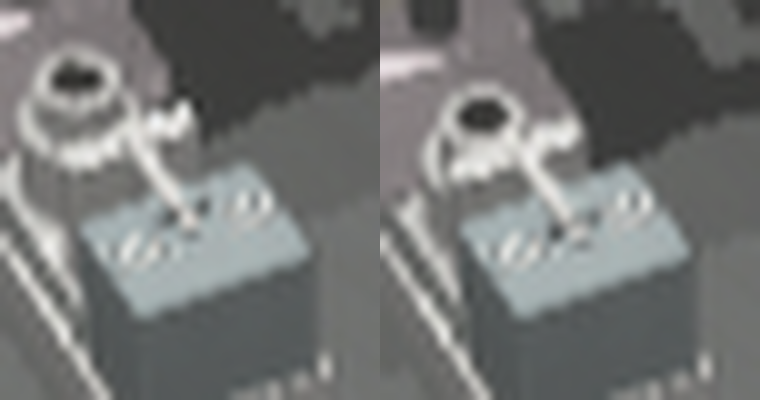

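Hub and anvil positions now: the cross-line's dark stubs at (555,233) and (590,222) lie level with the gap between the two white lines at (520,248)–(632,205). The force rise of about 3 N also gives about 6 mm. I'll retreat, lift and travel to the console.

>>> servo_tool:
  deltas:
    - [[-0.003,0,0],[0,0,0]]
    - [[-0.005,0,0],[0,0,0]]
    - [[-0.01,0,0],[0,0,0]]
    - [[-0.012,0,0],[0,0,0]]
    - [[0,0,-0.022],[0,0,0]]
    - [[0,0,-0.022],[0,0,0]]
    - [[0,0,-0.022],[0,0,0]]
    - [[0,0,-0.022],[0,0,0]]
    - [[0,0,-0.022],[0,0,0]]
    - [[0,0,0],[0,0,0]]

```text
time: 9.75
tool_pos: [574.3, -146.0, 165.3]
tcp_rot: [3.138, 0.0, 1.274]
contact_force: [0.1, 0.8, -0.3]
grip_width: 0.4
finger_force: 0.0
```

>>> servo_tool:
  deltas:
    - [[0.0388,-0.0165,0],[0,0,0]]
    - [[0.0388,-0.0165,0],[0,0,0]]
    - [[0.0388,-0.0165,0],[0,0,0]]
    - [[0.0388,-0.0165,0],[0,0,0]]
    - [[0.0388,-0.0165,0],[0,0,0]]
    - [[0.0388,-0.0165,0],[0,0,0]]
    - [[0.0388,-0.0165,0],[0,0,0]]
    - [[0.0388,-0.0165,0],[0,0,0]]
    - [[0.0388,-0.0165,0],[0,0,0]]
    - [[0.0388,-0.0165,0],[0,0,0]]
    - [[0.0388,-0.0165,0],[0,0,0]]
    - [[0.0388,-0.0165,0],[0,0,0]]
    - [[0,0,0],[0,0,10]]
    - [[0,0,0],[0,0,10]]
    - [[0,0,0],[0,0,10]]
    - [[0,0,0],[0,0,10]]
    - [[0,0,0],[0,0,10]]
    - [[0,0,0],[0,0,10]]
    - [[0,0,0],[0,0,0.7]]
    - [[0,0,0],[0,0,0]]

```text
time: 12.25
tool_pos: [519.9, 357.7, 162.9]
tcp_rot: [3.141, 0.001, 0.218]
contact_force: [0.5, -0.3, -0.1]
grip_width: 0.5
finger_force: 0.0
```

```bash
python3 - <<'E'
from h import *
p=bot.get_obs()["tool_pos"];print(p)
t,s=[bot.capture(n)[:,:,::-1].copy() for n in("top","scene")]
cv2.imwrite("pics/top_d.png",t);cv2.imwrite("pics/scene_d.png",s)
f=lambda im,x,y,w,h:cv2.resize(im[y:y+h,x:x+w],(400,300),interpolation=cv2.INTER_LANCZOS4)
cv2.imwrite("pics/m_d.png",np.vstack([np.hstack([f(t,285,170,68,51),f(s,230,175,56,42)]),np.hstack([f(t,145,170,100,75),f(s,290,190,120,90)])]))
E
```

```text
[519.91995948 357.74797402 162.92271263]
```

View pics/m_d.png

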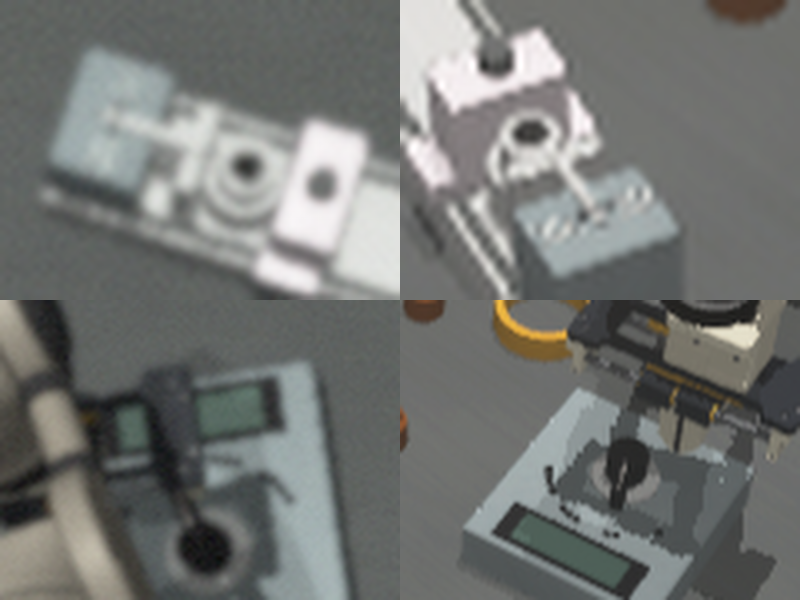

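The gauge is clear of the robot. The hub is upright between jaw and anvil, and the cross-line sits between the white lines (crop about (590,215)). The selector still points at two dots, and the shut fingers hang on its counter-clockwise side. I'll check the anvil travel by matching the cross-bar patch against the first picture.

```bash
python3 - <<'E'
from h import *
u=np.array([.292,.956,0])
for n,c,z in(("scene",(256,195),80),("top",(317,194),80),("top",(313,204),60)):
    a,d=[cv2.resize(cv2.imread(f"pics/{n}{k}.png",0),None,fx=10,fy=10,interpolation=cv2.INTER_CUBIC) for k in("0","_d")]
    for r in(4,5):
        x,y=c[0]*10,c[1]*10;h=r*10;m=40
        res=cv2.matchTemplate(d[y-h-m:y+h+m,x-h-m:x+h+m],a[y-h:y+h,x-h:x+h],cv2.TM_CCOEFF_NORMED)
        _,s,_,l=cv2.minMaxLoc(res); v=(np.array(l)-m)/10
        print(n,c,r,s,v,(plane(n,np.array(c)+v,z)-plane(n,c,z))@u)
E
```

```text
scene (256, 195) 4 0.713058352470398 [0.6 1.2] 5.618839875824296
scene (256, 195) 5 0.6456021666526794 [0.7 1.1] 5.36268323167048
top (317, 194) 4 0.9227428436279297 [-1.1 -0.2] 3.038709546924319
top (317, 194) 5 0.9335342049598694 [-1.1 -0.2] 3.038709546924319
top (313, 204) 4 0.8342561721801758 [-1.  -0.5] 3.0760591041646363
top (313, 204) 5 0.8522964119911194 [-1.  -0.5] 3.0760591041646363
```

>>> servo_tool:
  deltas:
    - [[0,0,0.02],[0,0,0]]
    - [[0,0,0.02],[0,0,0]]
    - [[0,0,0.02],[0,0,0]]
    - [[0,0,0.02],[0,0,0]]
    - [[0,0,0.012],[0,0,0]]
    - [[0,0,0.006],[0,0,0]]
    - [[0,0,0],[0,0,0]]

```text
time: 13.22
tool_pos: [520.1, 358.1, 65.7]
tcp_rot: [3.141, 0.0, 0.215]
contact_force: [0.2, -0.2, 0.2]
grip_width: 0.3
finger_force: 0.0
```

Scene matching gives 5.5 mm. Top-view matching gives 3 mm, but its patches include fixed parts. I'll settle it with a rectified view of the housing top before the selector is touched.

```bash
python3 - <<'E'
from h import *
u=np.array([.292,.956,0]);v=np.array([.956,-.292,0])
def rect(n,k,c,s=5):
    g=[(-35,-45),(35,-45),(35,35),(-35,35)]
    px=np.float32([proj(n,c+a*v+b*u) for a,b in g]); dst=np.float32([((35-a)*s,(b+45)*s) for a,b in g])
    M=cv2.getPerspectiveTransform(px,dst); return cv2.warpPerspective(cv2.imread(f"pics/{n}{k}.png"),M,(70*s,80*s),flags=cv2.INTER_CUBIC)
cs=np.array([625.5,10.7,85.]); ct=plane("top",(304,190.7),85)
A=[rect("scene",k,cs) for k in("0","_d")];B=[rect("top",k,ct) for k in("0","_d")]
o=np.hstack([a for a in A]); o2=np.hstack(B)
cv2.imwrite("pics/rect.png",cv2.resize(np.hstack([o[:,:],o2]),(800,230),interpolation=cv2.INTER_AREA) if 0 else np.vstack([o[75:375],o2[75:375]]))
E
```

```text
(no output)
```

View pics/rect.png

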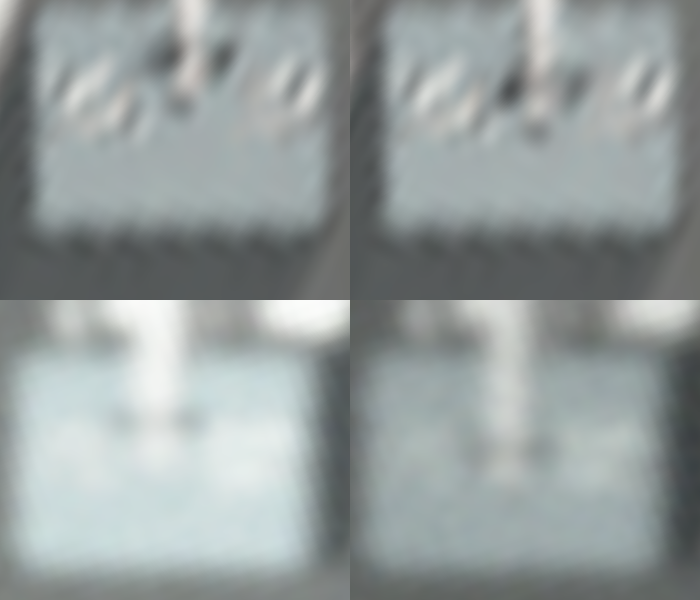

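The rectified views settle it. The cross-line moved 30 px = 6 mm in both views (422→452 in the top view) and lies midway between the white lines at about 435 and 468. Now the selector.

>>> servo_tool:
  deltas:
    - [[0,0.004,0],[0,0,0]]
    - [[0,0.004,0],[0,0,0]]
    - [[0,0.004,0],[0,0,0]]
    - [[0,0.003,0],[0,0,0]]
    - [[0,0.002,0],[0,0,0]]
    - [[0,0.002,0],[0,0,0]]
    - [[0,0.002,0],[0,0,0]]
    - [[0,0,0],[0,0,0]]

```text
time: 14.22
tool_pos: [524.6, 337.4, 65.7]
tcp_rot: [3.141, 0.0, 0.215]
contact_force: [-0.0, 1.0, -0.7]
grip_width: 0.2
finger_force: 0.0
```

>>> servo_tool:
  deltas:
    - [[0,0.003,0],[0,0,0]]
    - [[0,0.003,0],[0,0,0]]
    - [[0,0,0],[0,0,0]]

```text
time: 14.6
tool_pos: [526.2, 331.6, 65.9]
tcp_rot: [-3.141, -0.001, 0.215]
contact_force: [1.0, 1.3, 0.7]
grip_width: 0.4
finger_force: 0.8
```

>>> servo_tool:
  deltas:
    - [[0,0.002,0],[0,0,0]]
    - [[0,0.002,0],[0,0,0]]
    - [[0,0,0],[0,0,0]]

```text
time: 14.98
tool_pos: [526.5, 327.4, 65.6]
tcp_rot: [3.141, 0.001, 0.215]
contact_force: [0.2, 0.6, 0.9]
grip_width: 0.6
finger_force: 0.7
```

>>> servo_tool:
  deltas:
    - [[0,0.002,0],[0,0,0]]
    - [[0,0.002,0],[0,0,0]]
    - [[0,0,0],[0,0,0]]

```text
time: 15.35
tool_pos: [527.1, 323.2, 65.4]
tcp_rot: [3.141, 0.001, 0.215]
contact_force: [0.3, -0.5, -0.1]
grip_width: 0.3
finger_force: 0.0
```

>>> servo_tool:
  deltas:
    - [[0,0.002,0],[0,0,0]]
    - [[0,0.002,0],[0,0,0]]
    - [[0,0,0],[0,0,0]]

```text
time: 15.72
tool_pos: [528.4, 319.6, 65.6]
tcp_rot: [3.141, 0.0, 0.215]
contact_force: [-0.4, 0.8, 0.3]
grip_width: 0.4
finger_force: 0.0
```

>>> servo_tool:
  deltas:
    - [[0,0.002,0],[0,0,0]]
    - [[0,0.002,0],[0,0,0]]
    - [[0,0,0],[0,0,0]]

```text
time: 16.1
tool_pos: [529.3, 315.9, 65.7]
tcp_rot: [3.141, 0.0, 0.215]
contact_force: [0.5, 0.6, 0.0]
grip_width: 0.4
finger_force: 0.0
```

Force rose, then dropped to zero near y = 323, so the selector has snapped over. I'll back off, lift clear and check.

>>> servo_tool:
  deltas:
    - [[0,-0.005,0],[0,0,0]]
    - [[0,-0.01,0],[0,0,0]]
    - [[0,-0.015,0],[0,0,0]]
    - [[0,-0.015,0],[0,0,0]]
    - [[0,0,-0.03],[0,0,0]]
    - [[0,0,-0.03],[0,0,0]]
    - [[0,0,-0.03],[0,0,0]]
    - [[0,-0.04,-0.03],[0,0,0]]
    - [[0,-0.04,0],[0,0,0]]
    - [[0,-0.04,0],[0,0,0]]
    - [[0,0,0],[0,0,0]]
    - [[0,0,0],[0,0,0]]

```text
time: 17.6
tool_pos: [493.6, 477.4, 185.3]
tcp_rot: [3.141, 0.001, 0.216]
contact_force: [-0.1, 0.1, -0.0]
grip_width: 0.3
finger_force: 0.0
```

```bash
python3 - <<'E'
from h import *
t,s=[bot.capture(n)[:,:,::-1].copy() for n in("top","scene")]
cv2.imwrite("pics/top_e.png",t);cv2.imwrite("pics/scene_e.png",s)
f=lambda im,x,y,w,h:cv2.resize(im[y:y+h,x:x+w],(400,300),interpolation=cv2.INTER_LANCZOS4)
cv2.imwrite("pics/m_e.png",np.vstack([np.hstack([f(t,285,170,68,51),f(s,230,175,56,42)]),np.hstack([f(t,145,170,100,75),f(s,300,212,104,78)])]))
print(bot.get_obs()["contact_force"])
E
```

```text
[ 0.50676454  0.57254496 -0.52195538]
```

View pics/m_e.png

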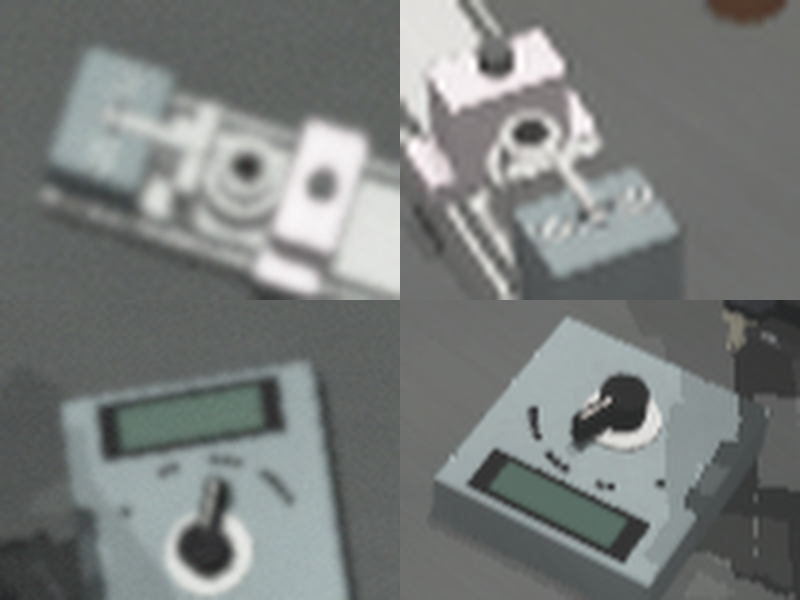

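The selector arm, tip at (217,485) in the crop, points at the three dots at (226,461). The gauge is unchanged, with hub and jaw clamped, and the robot is clear. I'm handing the job in.

```bash
python3 -c "
from plant import bot
print(bot.close_job())"
```

```text
the job is handed in; nothing more can be done
None
```

The job is handed in: the hub is clamped on the gauge with the anvil pressed in about 6 mm (measured in the images), the selector is at three dots, and the robot is clear; no verdict came back from the judge.

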